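# Find the notch in the rail and spring the lid of a test set

### The job

The lid of the grey test set is held by a release key that is hidden in a notch somewhere along the aluminium rail at its near edge. With the fingers shut, run their tip lightly along the top of the rail until it finds the notch, then reach into the notch and press the key fully home, so that the lid springs ajar by itself, and take the hand away. Do not touch the lid, do not press hard enough to hurt the rail, and pick up or shift nothing that stands around.

Things in the scene. Friction and masses are not known exactly. Their poses are not given: they have to be found in the camera images.
- test_set: Test set fixed to the bench: grey base plate 270 x 380 mm, 30 mm high, with an aluminium rail along its near edge and a tray with a flat black lid behind it (x 60 to 250, y -150 to 150 mm). Origin at bench level under the rail's middle; x points from the rail to the lid, y along the rail, z up. Its place and turn (up to 0.25 rad) vary.
- rail_mid (a point): Middle of the rail's top, 60 mm above the bench, axes as the test set. Rail: 300 mm long (y -150 to 150), 30 mm wide, 30 mm above the base plate, top level and flush but for one notch, 44 mm long, cut right across with upright walls and centred, each time anew, at y = -110, -66, -22, 22, 66 or 110 mm from here (never in the last 18 mm of either end).
- key (a joint): How far the release key is pressed straight down, m: 0 at rest, 0.008 fully home on a hard stop. The key is an aluminium plate 28 x 40 mm in the notch, its top 12 mm below the rail's top at rest and 20 mm when home. It resists with about 5 to 7 N, has no return spring and stays where it is left. It drives the lid.
- lid (a joint): Opening angle of the lid about its hinge on the far side, rad: 0 shut; rises with the key to 0.12 when the key is fully home.
- lid_front (a point): Middle of the upper near edge of the flat black lid (190 x 300 x 8 mm), 60 mm behind the rail's middle and 70 mm above the bench when shut; it rises about 23 mm when the lid springs ajar. The lid is not to be touched.
- spacer: Loose brass spacer post, 12 mm across, 35 mm high, standing on the base plate's ledge at its +y end; origin at its foot. Leave alone.
- tin: Loose small steel tin, 32 mm across, 22 mm high, on the base plate's ledge at its -y end; origin at its foot. Leave alone.
- screwdriver: Loose screwdriver lying on the bench in front of the rail. Leave alone.
- spool: Loose grey spool, 52 mm across, 30 mm high, on the bench in front of the rail; origin at its underside. Leave alone.
- jar: Loose jar, 44 mm across, 60 mm high, standing on the bench beside the set's +y end. Leave alone.
- cup: Loose white cup, 60 mm across, 60 mm high, standing on the bench beside the set's -y end. Leave alone.
- wrench: Loose wrench lying on the bench beside the set's +y end. Leave alone.

How it is judged (in metres and radians):
On the way, in this order (a step that is already met when the one before it is completed fails the run):
1. a fingertip rests on the top of the rail, the key not yet pressed (x of the grasp point in the frame of rail_mid between -0.035 and 0.035 m and y of the grasp point in the frame of rail_mid between -0.16 and 0.16 m and z of the grasp point in the frame of rail_mid between 0.012 and 0.045 m and contact force between the fingers and anything else above 0.3 N and value of joint key below 0.001 m), for 0.1 s.
2. a fingertip inside the notch presses the key home (x of the grasp point in the frame of rail_mid between -0.035 and 0.035 m and y of the grasp point in the frame of rail_mid between -0.16 and 0.16 m and z of the grasp point in the frame of rail_mid below 0.012 m and contact force between the fingers and anything else above 0.3 N and value of joint key above 0.0065 m), for 0.1 s.
At the end, for the whole second after the job is handed in: The key is at least 6.5 of its 8 mm down, the lid stands ajar (over 0.09 rad) and at rest, and every loose thing is within 12 mm of where it stood (value of joint key above 0.0065 m and value of joint lid above 0.09 rad and velocity of joint lid below 0.05 rad/s and distance of each of spacer, tin, screwdriver, spool, jar, cup, wrench from where it was at the start of the episode below 0.012 m); the robot touches nothing.
It fails at once if the robot touches the lid (contact force between any of the fingers, the arm and lid above 0.5 N).
It fails at once if the fingers press anything with more than 45 N (contact force between the fingers and anything else above 45 N).
It fails at once if a loose thing is shifted by more than 12 mm or lifted (distance of any of spacer, tin, screwdriver, spool, jar, cup, wrench from where it was at the start of the episode above 0.012 m).
It also fails if it takes over 64 s, if anything falls off the work surface, if the arm or the gripper's body presses on something with over 40 N, if the wrist force passes 120 N, or if a joint passes its speed limit or range.

### The arm

A 6-joint arm with a two-finger parallel gripper is mounted at the origin on the work surface. World frame = base frame: x ahead of the robot, y to its left, z up, the work surface at z = 0. Lengths are in mm, angles in rad, forces in N, time in s.
With the tool pointing down it reaches from about 350 to 775 mm from the base axis. Payload 7.3 kg.
Tool frame: the origin (TCP) lies at the very end of the fingers, on their centre line; the grasp point (between the pads) lies 19 mm behind it; z points along the fingers, y is the line along which they close (so a half turn about z gives the same grasp; the last joint's range is limited). The gripper opens to 92 mm and grips with 3 to 60 N. Pads are 19 mm wide; open, the fingers measure 130 mm over their backs; the gripper's body (75 mm by 190 mm) begins 47 mm behind the grasp point.
Start: joints at [1.038, 0.342, 1.524, -0, 1.275, -0.146], TCP at [198.031, 486.239, 226.741] pointing down, gripper open.
Joint ranges: [-2.53, 2.53], [-0.77, 2.02], [0.04, 2.7], [-1, 4.14], [0.28, 2.66], [-3.11, 3.11]. Speed limits (rad/s): [2.57, 2.57, 3.14, 3.14, 3.14, 3.14].

### API

Orientations are given as [roll, pitch, yaw] about the fixed x, y, z axes, in that order (R = Rz(yaw) Ry(pitch) Rx(roll)).
In Python, from plant import get_obs, capture, close_job gives the robot as it stands. The module is installed in compiled form; this text tells all that it offers.
- The arm moves only by the shell command python3 -m handwheel 'ROWS'. ROWS is JSON, a list of rows, each a list of 3 entries, a list of its own where there are three numbers: the turn, a rotation vector about the tool's x, y, z in degrees, then the shift along the tool's x, y, z in m, then the opening, from 0 (shut) to 1 (fully open). A call has 1 to 12 rows; each row is the pose to reach, as a shift and turn from the pose commanded when the call began, along the tool's axes at that moment; what a row does not reach only later rows make up. A row lasts 1/10 s, in which the tool goes at most 50 mm and 8.59 degrees, less where a joint would pass 70% of its speed; a pose out of reach is approached as far as the arm can. A call with a gripper value outside its range is refused whole. The fingers move at their own pace and stop on an object; the grip force is fixed at half the most. Time passes only in rows, so rows that repeat a pose let the fingers close. It gives the time, the measured TCP pose, the force, the opening and the grip force at its end, in the units of the state.
- get_obs(): the state, without advancing time (a new reading comes with each control period).
- capture(name): name is "side" or "top"; returns a dict with "image" (420x560x3 uint8, red, green, blue), "depth" (420x560 float32, mm along the optical axis (not along the pixel's ray), 0 where there is no reading), "fx", "fy", "cx", "cy" (pixels), "camera_from_world" (4x4, takes a point from world to camera coordinates). Camera axes: x right, y down, z forward; pixel columns grow to the right and rows downward; lengths in mm; the calibration is good to about 2 mm. A picture is of the moment at which its call begins.
- close_job(): hands the job in; it is judged then, once.
The state is a dict: "time": time; "joint_positions": joint angles; "dq": joint speeds; "tau": joint torques, N m; "tool_pos": TCP position; "tcp_rot": TCP orientation; "contact_force": force on the tool from outside, world axes, zero at the start; "moment": the same for the moment, N m; "grip_width": finger opening in mm; "finger_force": force on a finger pad.
Only numpy, scipy, OpenCV 4.12 (cv2) and the standard library are available. Lean on these libraries where they do the work, as an engineer would, in place of code of your own. Each camera call takes 0.05 s, during which the arm holds its last target. There are 200 camera calls.

## Working session

There is one attempt and no reset: what is moved stays moved. The work goes in short steps, Python scripts to look and compute and a shell command to move; the robot and the scene stay as the last step left them, time stands still between calls to the robot, and variables do not carry over. Pictures are saved under pics/ and viewed, at most 10 in all, crops included, and the job is handed in when it is done.

```bash
mkdir -p pics; python3 - <<'E'
from plant import *
import cv2,numpy as np
o=get_obs();print({k:np.round(v,3).tolist() for k,v in o.items()})
for n in("top","side"):
    c=capture(n);cv2.imwrite(f"pics/{n}0.png",c["image"][:,:,::-1]);np.savez(f"{n}0.npz",**c)
    print(c["fx"],c["cx"],c["cy"],np.round(c["camera_from_world"],3).tolist())
E
```

```text
{'time': 0.0, 'joint_positions': [1.038, 0.343, 1.525, 0.0, 1.275, -0.146], 'dq': [-0.002, 0.0, 0.002, 0.0, -0.001, -0.0], 'tau': [0.0, -43.125, -24.421, 0.072, 0.056, -0.0], 'tool_pos': [197.826, 485.88, 226.05], 'tcp_rot': [-3.14, -0.0, 2.755], 'contact_force': [0.17, 0.29, -0.239], 'moment': [-0.027, 0.002, -0.059], 'finger_force': 0.0, 'grip_width': 91.828}
440.3321936420986 287.9820509936256 202.55706839216612 [[0.008, -0.999, -0.036, 29.097], [-0.985, -0.002, -0.17, 623.032], [0.17, 0.037, -0.985, 853.479], [0.0, 0.0, 0.0, 1.0]]
517.3220998007507 280.7530005761538 208.3078644844376 [[-0.998, -0.055, -0.008, 585.055], [-0.025, 0.577, -0.817, 66.099], [0.05, -0.815, -0.577, 1330.666], [0.0, 0.0, 0.0, 1.0]]
```

View pics/top0.png

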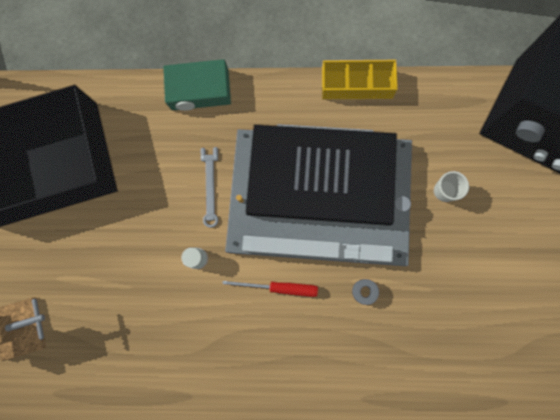

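View pics/side0.png

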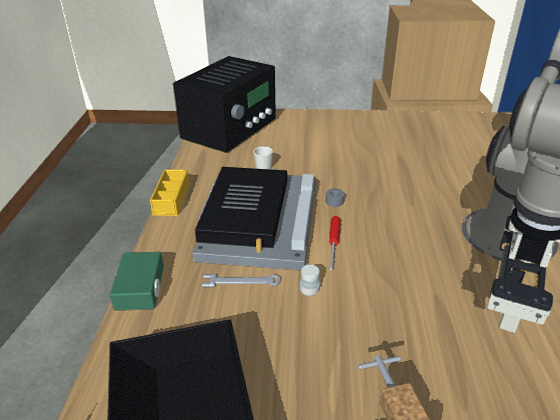

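The top view shows the rail from (243,244) to (391,253), with notch edges visible near columns 344–361, row 251. The arm is at the left, at (20,325). I'll fit the rail and notch from depth.

```bash
cat > h.py <<'E'
import numpy as np,cv2
def world(c):
    v,u=np.mgrid[:420,:560];d=c["depth"].astype(float)
    p=np.stack([(u-c["cx"])/c["fx"]*d,(v-c["cy"])/c["fy"]*d,d,np.ones_like(d)],-1)
    return (p@np.linalg.inv(c["camera_from_world"]).T)[...,:3]
E
python3 - <<'E'
from h import *
c=dict(np.load("top0.npz"));P=world(c);g=c["image"].mean(-1)
m=np.zeros((420,560),bool);m[232:268,236:400]=1
m&=(g>140)&(P[...,2]>52)&(P[...,2]<70)
m=cv2.morphologyEx(m.astype(np.uint8),cv2.MORPH_OPEN,np.ones((3,3)))>0
q=P[m];print(m.sum(),np.median(q[:,2]),np.ptp(q[:,2]))
r=cv2.minAreaRect(q[:,:2].astype(np.float32));print(r)
b=cv2.boxPoints(r)
ctr=np.array(r[0]);e=[b[1]-b[0],b[2]-b[1]];y=max(e,key=np.linalg.norm);y/=np.linalg.norm(y);y*=np.sign(y[1])
x=np.array([y[1],-y[0]]);print("mid",ctr,"yaw",np.arctan2(x[1],x[0]))
# profile along y
a=np.zeros((420,560),bool);a[225:275,230:405]=1
X=(P[...,:2]-ctr)@x;Y=(P[...,:2]-ctr)@y
for s in range(-156,157,4):
    k=a&(abs(X)<9)&(abs(Y-s)<2)
    if k.any():print(s,int(np.median(P[k][:,2])),int(g[k].mean()),end=" | ")
E
```

```text
1920 59.954302307969215 12.214166330070725
((529.49609375, -24.981002807617188), (300.4384765625, 30.434120178222656), 86.12374114990234)
mid [529.49609375 -24.98100281] yaw -0.06765339
-156 30 129 | -148 60 172 | -144 60 181 | -140 60 181 | -136 59 181 | -132 59 180 | -128 60 179 | -124 60 179 | -120 60 179 | -116 60 179 | -112 60 180 | -108 60 180 | -104 60 180 | -100 60 180 | -96 59 180 | -92 60 179 | -88 56 158 | -84 48 171 | -80 48 184 | -76 47 183 | -72 47 183 | -68 48 182 | -64 46 182 | -60 48 170 | -56 48 136 | -52 47 118 | -48 47 133 | -44 58 170 | -40 59 181 | -36 59 181 | -32 59 181 | -28 59 181 | -24 59 181 | -20 60 181 | -16 60 181 | -12 60 181 | -8 60 180 | -4 59 180 | 0 60 181 | 4 60 181 | 8 60 181 | 12 59 181 | 16 60 181 | 20 59 181 | 24 60 181 | 28 59 181 | 32 60 181 | 36 60 181 | 40 60 180 | 44 59 180 | 48 60 181 | 52 60 181 | 56 59 181 | 60 59 181 | 64 59 180 | 68 59 181 | 72 59 180 | 76 60 180 | 80 59 180 | 84 59 179 | 88 59 180 | 92 60 180 | 96 60 180 | 100 60 179 | 104 59 180 | 108 58 180 | 112 59 179 | 116 60 180 | 120 59 180 | 124 59 179 | 128 60 179 | 132 60 180 | 136 59 181 | 140 59 182 | 144 60 181 | 148 60 163 | 152 55 148 | 156 30 126 |
```

```bash
python3 - <<'E'
import cv2
a=cv2.imread("pics/top0.png")[225:275,230:405];cv2.imwrite("pics/c.png",cv2.resize(a,None,fx=4.5,fy=4.5,interpolation=2))
E
```

```text
(no output)
```

View pics/c.png

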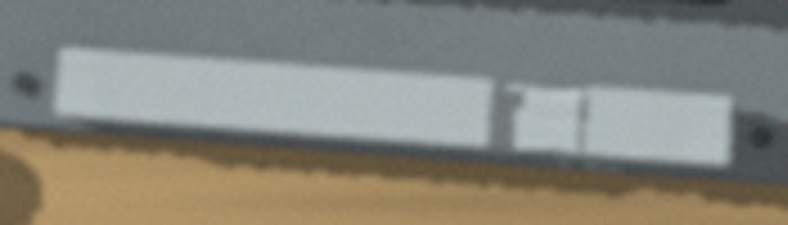

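The notch is centred at y = -66 mm: the profile drops to 48 mm from -88 to -44. The rail's middle is at (529.5, -25), yaw -0.068. I'll use the closing line across the rail, so the 19 mm finger width fits the 44 mm notch.

```bash
cat >> h.py <<'E'
from scipy.spatial.transform import Rotation as R
MID=np.array([529.5,-25,60]);YAW=-0.0677
def go(x,y,z):
    "tool shift (m) & turn (deg) to rail-frame point x,y,z mm, tool down, closing across the rail; start state report"
    from plant import get_obs
    o=get_obs();r=R.from_euler("xyz",o["tcp_rot"]);rr=R.from_euler("z",YAW)
    t=MID+rr.apply([x,y,z]);g=R.from_euler("xyz",[np.pi,0,YAW+np.pi/2])
    print("t",o["time"],"rail",np.round(rr.inv().apply(o["tool_pos"]-MID),1),"F",np.round(o["contact_force"],1),"w",np.round(o["grip_width"],1),
     "turn",np.round((r.inv()*g).as_rotvec(degrees=True),2),"shift",np.round(r.inv().apply(t-o["tool_pos"])/1000,4))
E
python3 -c "
from h import *
go(-3,-5,100)"
```

```text
t 0.1 rail [-365.5  487.3  166.1] F [ 0.1 -0.4 -0.8] w 91.5 turn [-7.000e-02  4.000e-02  7.172e+01] shift [-0.4986 -0.3536  0.0665]
```

```bash
python3 -m handwheel '[[[0,0,72],[-0.499,-0.354,0],0],[[0,0,72],[-0.499,-0.354,0],0],[[0,0,72],[-0.499,-0.354,0],0],[[0,0,72],[-0.499,-0.354,0],0],[[0,0,72],[-0.499,-0.354,0],0],[[0,0,72],[-0.499,-0.354,0],0],[[0,0,72],[-0.499,-0.354,0],0],[[0,0,72],[-0.499,-0.354,0],0],[[0,0,72],[-0.499,-0.354,0],0],[[0,0,72],[-0.499,-0.354,0],0],[[0,0,72],[-0.499,-0.354,0],0],[[0,0,72],[-0.499,-0.354,0],0]]'
python3 -c "
from h import *
go(-3,-5,20)"
```

```text
time: 1.3
tool_pos: [520.9, -21.9, 226.5]
tcp_rot: [-3.141, -0.0, 1.498]
contact_force: [1.2, 0.2, -0.4]
grip_width: 1.8
finger_force: 0.0
t 1.3 rail [ -8.8   2.5 166.5] F [ 1.2  0.2 -0.4] w 1.8 turn [-0.02 -0.02 -0.3 ] shift [-0.0076  0.0059  0.1465]
```

```bash
python3 -m handwheel '[[[0,0,0],[0,0,0],0],[[0,0,0],[0,0,0],0],[[0,0,0],[0,0,0],0]]'
python3 -c "
from h import *
go(-3,-5,15)"
```

```text
time: 1.6
tool_pos: [519.5, -19.0, 226.4]
tcp_rot: [-3.14, -0.001, 1.499]
contact_force: [0.8, 0.0, -0.1]
grip_width: 0.4
finger_force: 0.0
t 1.6 rail [-10.3   5.3 166.4] F [ 0.8  0.  -0.1] w 0.4 turn [-0.07 -0.03 -0.26] shift [-0.0103  0.0076  0.1514]
```

```bash
python3 -m handwheel '[[[0,0,0],[-0.01,0.0075,0.03],0],[[0,0,0],[-0.01,0.0075,0.06],0],[[0,0,0],[-0.01,0.0075,0.09],0],[[0,0,0],[-0.01,0.0075,0.12],0],[[0,0,0],[-0.01,0.0075,0.14],0],[[0,0,0],[-0.01,0.0075,0.151],0],[[0,0,0],[-0.01,0.0075,0.151],0],[[0,0,0],[-0.01,0.0075,0.151],0]]'
python3 -c "
from h import *
go(-3,-5,0)
import cv2;from plant import capture
c=capture('side')['image'];cv2.imwrite('pics/s1.png',cv2.resize(c[130:330,170:450,::-1],None,fx=2.8,fy=2.8))"
```

```text
time: 2.4
tool_pos: [527.5, -29.8, 76.6]
tcp_rot: [3.14, 0.0, 1.499]
contact_force: [0.3, -0.6, -0.3]
grip_width: 0.6
finger_force: 0.0
t 2.4 rail [-1.7 -5.  16.6] F [ 0.3 -0.6 -0.3] w 0.6 turn [ 0.08  0.   -0.23] shift [-0.     -0.0013  0.0166]
```

View pics/s1.png

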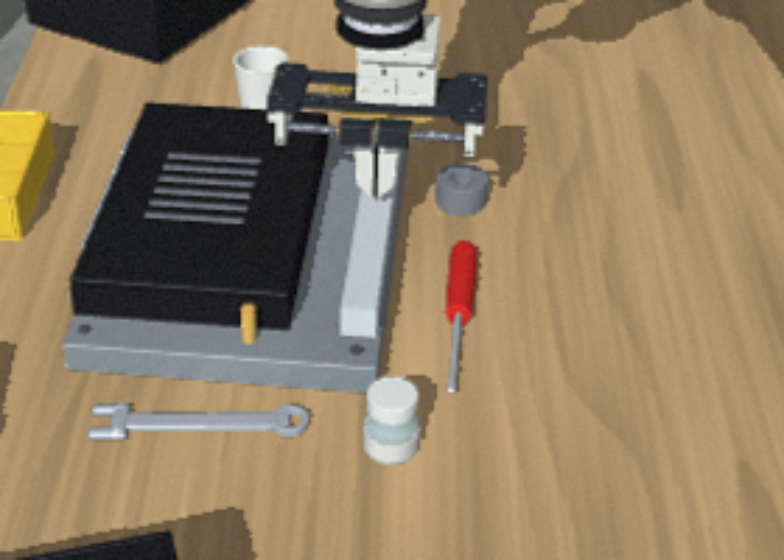

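The gripper's side brackets overhang the lid: the left one is at about (280,140) and the fingertip at (375,195) in the crop. I'll measure their lowest height before pressing.

```bash
python3 - <<'E'
from h import *
from plant import capture
rr=R.from_euler("z",YAW)
for n in("side",):
    c=capture(n);P=world(c);Q=rr.inv().apply((P-MID).reshape(-1,3)).reshape(P.shape)
    m=(c["depth"]>0)&(abs(Q[...,1]+5)<60)&(Q[...,2]>14)&(abs(Q[...,0])<130)
    q=Q[m];q=q[q[:,2]>24]
    tip=Q[m][abs(Q[m][:,0])<25]; print("tip",np.percentile(tip[:,2],[0,1,3]), tip[:,0].min(),tip[:,0].max())
    for a in range(-120,120,10):
        k=q[(q[:,0]>=a)&(q[:,0]<a+10)]
        if len(k)>3:print(a,len(k),np.round(np.sort(k[:,2])[:4]),"y",np.round([k[:,1].min(),k[:,1].max()]))
E
```

```text
tip [17.80714865 28.14973176 39.20828182] -24.946238101364873 24.965754245454026
-120 103 [463. 463. 464. 464.] y [ 9. 54.]
-110 67 [460. 461. 461. 461.] y [-44.  46.]
-100 111 [109. 110. 111. 112.] y [-43.  54.]
-90 141 [84. 85. 86. 88.] y [-48.  54.]
-80 94 [84. 94. 94. 96.] y [-38.  54.]
-70 95 [92. 94. 95. 96.] y [-45.  52.]
-60 157 [96. 97. 97. 98.] y [-53.  55.]
-50 286 [95. 95. 96. 97.] y [-58.  54.]
-40 438 [91. 92. 94. 95.] y [-59.  55.]
-30 438 [61. 64. 89. 90.] y [-57.  55.]
-20 487 [25. 28. 28. 29.] y [-63.  55.]
-10 465 [25. 25. 26. 27.] y [-61.  55.]
0 481 [25. 26. 27. 29.] y [-64.  55.]
10 421 [28. 29. 31. 32.] y [-63.  55.]
20 331 [87. 88. 89. 89.] y [-60.  55.]
30 244 [96. 96. 97. 97.] y [-59.  55.]
40 142 [94. 94. 95. 96.] y [-34.  54.]
50 57 [95. 95. 97. 97.] y [-35.  26.]
60 80 [94. 94. 95. 97.] y [-40.  34.]
70 107 [83. 84. 87. 88.] y [-39.  35.]
80 105 [83. 84. 86. 87.] y [-44.  36.]
90 23 [115. 118. 121. 123.] y [-39.  30.]
```

The bracket bottoms are 66 mm above the tip, so with the key home they clear the opened lid by about 13 mm. Going down to touch.

```bash
python3 -m handwheel '[[[0,0,0],[0,-0.001,0.005],0],[[0,0,0],[0,-0.001,0.009],0],[[0,0,0],[0,-0.001,0.012],0],[[0,0,0],[0,-0.001,0.013],0],[[0,0,0],[0,-0.001,0.0135],0]]'
python3 -c "
from h import *
go(-3,-5,0)"
```

```text
time: 3.0
tool_pos: [526.0, -30.4, 62.0]
tcp_rot: [-3.141, -0.0, 1.498]
contact_force: [0.2, 0.2, -0.4]
grip_width: 0.6
finger_force: 0.0
t 3.0 rail [-3.1 -5.6  2. ] F [ 0.2  0.2 -0.4] w 0.6 turn [-0.02 -0.01 -0.29] shift [0.0006 0.0001 0.002 ]
```

```bash
python3 -m handwheel '[[[0,0,0],[0,0,0.001],0],[[0,0,0],[0,0,0.0015],0],[[0,0,0],[0,0,0.0015],0]]'; python3 -m handwheel '[[[0,0,0],[0,0,0.0005],0],[[0,0,0],[0,0,0.0005],0]]'
```

```text
time: 3.3
tool_pos: [526.1, -30.3, 60.7]
tcp_rot: [3.142, -0.0, 1.498]
contact_force: [-0.6, 0.7, -0.4]
grip_width: 0.2
finger_force: 0.0
time: 3.5
tool_pos: [526.1, -30.3, 60.3]
tcp_rot: [3.141, -0.0, 1.498]
contact_force: [0.4, -0.4, 0.4]
grip_width: 0.4
finger_force: 0.3
```

```bash
python3 -m handwheel '[[[0,0,0],[0,0,0.0005],0],[[0,0,0],[0,0,0.0005],0]]'; python3 -m handwheel '[[[0,0,0],[0,0,0.0005],0],[[0,0,0],[0,0,0.0005],0]]'
```

```text
time: 3.7
tool_pos: [526.1, -30.3, 60.3]
tcp_rot: [3.141, 0.0, 1.498]
contact_force: [-1.7, 0.4, 5.2]
grip_width: 0.1
finger_force: 2.7
time: 3.9
tool_pos: [526.1, -30.3, 60.2]
tcp_rot: [3.141, 0.0, 1.498]
contact_force: [-2.3, 1.0, 9.6]
grip_width: 0.4
finger_force: 4.8
```

Contact at about 10 N. Now a lighter slide towards -y.

```bash
python3 -m handwheel '[[[0,0,0],[-0.004,0,-0.0003],0],[[0,0,0],[-0.009,0,-0.0003],0],[[0,0,0],[-0.014,0,-0.0003],0],[[0,0,0],[-0.019,0,-0.0003],0],[[0,0,0],[-0.024,0,-0.0003],0],[[0,0,0],[-0.029,0,-0.0003],0],[[0,0,0],[-0.034,0,-0.0003],0],[[0,0,0],[-0.039,0,-0.0003],0]]'; python3 -m handwheel '[[[0,0,0],[-0.005,0,0],0],[[0,0,0],[-0.01,0,0],0],[[0,0,0],[-0.014,0,0],0],[[0,0,0],[-0.014,0,0],0]]';python3 -c "
from h import *
go(-3,-66,0)"
```

```text
time: 4.7
tool_pos: [523.8, -68.8, 60.2]
tcp_rot: [3.14, -0.001, 1.498]
contact_force: [0.2, 4.4, 6.5]
grip_width: 0.1
finger_force: 3.1
time: 5.1
tool_pos: [522.0, -83.8, 59.2]
tcp_rot: [-3.141, 0.0, 1.498]
contact_force: [0.4, -0.0, 0.1]
grip_width: 0.4
finger_force: 0.0
t 5.1 rail [ -3.5 -59.2  -0.8] F [ 0.4 -0.   0.1] w 0.4 turn [-0.02  0.01 -0.31] shift [-0.0068  0.0005 -0.0008]
```

The force vanished and the tip sank 1 mm: it is in the notch, where expected. I'll centre and go down.

```bash
python3 -m handwheel '[[[0,0,0],[-0.004,0,0],0],[[0,0,0],[-0.007,0,0.001],0],[[0,0,0],[-0.007,0,0.004],0],[[0,0,0],[-0.007,0,0.007],0],[[0,0,0],[-0.007,0,0.009],0],[[0,0,0],[-0.007,0,0.009],0]]'; python3 -m handwheel '[[[0,0,0],[0,0,0.001],0],[[0,0,0],[0,0,0.002],0],[[0,0,0],[0,0,0.003],0],[[0,0,0],[0,0,0.004],0],[[0,0,0],[0,0,0.004],0]]';python3 -c "
from h import *
go(-3,-66,-20)"
```

```text
time: 5.7
tool_pos: [521.4, -90.0, 50.1]
tcp_rot: [-3.141, -0.0, 1.498]
contact_force: [-0.1, 0.3, -0.6]
grip_width: 0.7
finger_force: 0.0
time: 6.2
tool_pos: [521.8, -90.1, 46.7]
tcp_rot: [3.141, -0.0, 1.498]
contact_force: [-0.7, 0.1, 3.7]
grip_width: 0.6
finger_force: 2.0
t 6.2 rail [ -3.3 -65.5 -13.3] F [-0.7  0.1  3.7] w 0.6 turn [ 0.02 -0.   -0.28] shift [-0.0005  0.0003  0.0067]
```

```bash
python3 -m handwheel '[[[0,0,0],[0,0,0.001],0],[[0,0,0],[0,0,0.002],0],[[0,0,0],[0,0,0.003],0],[[0,0,0],[0,0,0.004],0],[[0,0,0],[0,0,0.005],0],[[0,0,0],[0,0,0.005],0]]'; python3 -m handwheel '[[[0,0,0],[0,0,0.0005],0],[[0,0,0],[0,0,0.001],0],[[0,0,0],[0,0,0.0015],0],[[0,0,0],[0,0,0.0015],0]]';python3 -c "
from h import *
go(-3,-66,-20)"
```

```text
time: 6.8
tool_pos: [521.8, -90.1, 41.6]
tcp_rot: [3.141, -0.0, 1.498]
contact_force: [-0.6, 0.9, 3.5]
grip_width: 0.1
finger_force: 1.8
time: 7.2
tool_pos: [521.8, -90.1, 40.3]
tcp_rot: [3.141, -0.0, 1.498]
contact_force: [-0.4, 0.7, 5.6]
grip_width: 0.3
finger_force: 2.9
t 7.2 rail [ -3.3 -65.5 -19.7] F [-0.4  0.7  5.6] w 0.3 turn [ 0.02 -0.   -0.28] shift [-0.0005  0.0003  0.0003]
```

```bash
python3 -m handwheel '[[[0,0,0],[0,0,0.0005],0],[[0,0,0],[0,0,0.001],0],[[0,0,0],[0,0,0.001],0],[[0,0,0],[0,0,0.001],0]]'
```

```text
time: 7.6
tool_pos: [521.8, -90.1, 40.1]
tcp_rot: [3.141, 0.0, 1.498]
contact_force: [-4.7, 1.8, 14.5]
grip_width: 0.8
finger_force: 7.0
```

The hard stop is reached: force up to 14.5 N, tip at -20 mm. I'll retreat straight up and check.

```bash
python3 -m handwheel '[[[0,0,0],[0,0,-0.003],0],[[0,0,0],[0,0,-0.01],0],[[0,0,0],[0,0,-0.03],0],[[0,0,0],[0,0,-0.06],0],[[0,0,0],[0,0,-0.09],0],[[0,0,0],[0,0,-0.12],0],[[0,0,0],[0,0,-0.15],0],[[0,0,0],[0,0,-0.17],0],[[0,0,0],[0,0,-0.18],0],[[0,0,0],[0,0,-0.18],0],[[0,0,0],[0,0,-0.18],0],[[0,0,0],[0,0,-0.18],0]]'
python3 -c "
import cv2;from plant import capture
c=capture('side')['image'];cv2.imwrite('pics/s2.png',cv2.resize(c[130:330,170:450,::-1],None,fx=2.8,fy=2.8))"
```

```text
time: 8.8
tool_pos: [521.0, -90.0, 217.5]
tcp_rot: [-3.139, -0.001, 1.498]
contact_force: [-0.6, 0.1, -0.1]
grip_width: 0.6
finger_force: 0.0
```

View pics/s2.png

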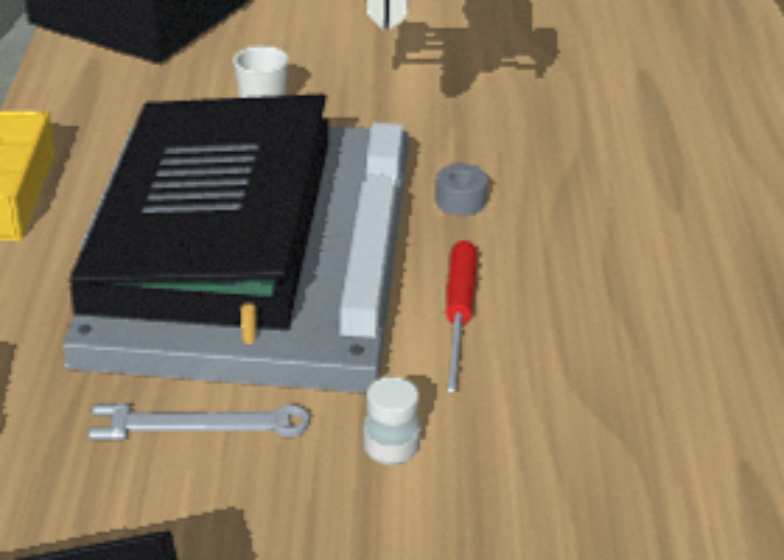

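The lid stands ajar, with the green gap visible near (230,288). The loose things that can be seen haven't moved, and the hand is clear at the top of the picture, around (387,10).

```bash
python3 -c "
from plant import close_job
print(close_job())"
```

```text
the job is handed in; nothing more can be done
None
```

I found the notch at y = -66 mm by sliding the shut fingers along the rail, pressed the key to its hard stop at about 15 N, and saw the lid spring ajar. I then took the hand clear without touching the lid or shifting anything I could see, and handed the job in at about 9 s; it returned no verdict.

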